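# Make up the coffee caddy and the tea caddy

### The arm

A 6-joint arm with a two-finger parallel gripper is mounted at the origin on a cart in front of the work surface, level with it; the furniture and walls round the work are solid. World frame = base frame: x ahead of the robot, y to its left, z up, the work surface at z = 0. Lengths are in m, angles in rad, forces in N, time in s.
With the tool pointing down it reaches from about 0.425 to 0.925 m from the base axis. Payload 12.5 kg.
Tool frame: the origin (TCP) lies at the very end of the fingers, on their centre line; the grasp point (between the pads) lies 19 mm behind it; z points along the fingers, y is the line along which they close (so a half turn about z gives the same grasp; the last joint's range is limited). The gripper opens to 85 mm and grips with 20 to 120 N. Pads are 22 mm wide; open, the fingers measure 114 mm over their backs; the gripper's body (76 mm by 85 mm) begins 54 mm behind the grasp point. The pads swing forward as they close: fully open they stand 13 mm farther back than shut.
Start: joints at [-1.413, 0.491, 1.559, -0, 1.092, -0.106], TCP at [0.163, -0.603, 0.231] pointing down, gripper open.
Joint ranges: [-3.1, 3.1], [-0.84, 2.19], [0.05, 2.79], [-1.13, 4.28], [0.06, 2.93], [-2.69, 2.69]. Speed limits (rad/s): [2.22, 2.22, 2.79, 3.14, 3.14, 3.14].

### API

Orientations are given as [roll, pitch, yaw] about the fixed x, y, z axes, in that order (R = Rz(yaw) Ry(pitch) Rx(roll)).
In Python, from station import bot gives the robot as it stands.
- The arm moves only by the tool arm_command, never from a script. Its argument "increments" is a list of rows, each a list of 4 numbers: the shift along the tool's x, y, z in mm, then the turn about the tool's z in rad. A call has exactly 10 rows; each row is the pose to reach, as a shift and turn from the pose commanded when the call began, along the tool's axes at that moment; what a row does not reach only later rows make up. A row lasts 1/10 s, in which the tool goes at most 50 mm and 8.59 degrees, less where a joint would pass 70% of its speed; a pose out of reach is approached as far as the arm can. A call with a gripper value outside its range is refused whole. "jaw" is the opening, from 0 (shut) to 1 (fully open), set as the call begins (left out, the last holds). The fingers move at their own pace and stop on an object; the grip force is fixed at half the most. Time passes only in rows, so rows that repeat a pose let the fingers close, or fill a call up. It gives the time, the measured TCP pose, the force, the opening and the grip force at its end, in the units of the state.
- bot.state(): the state, without advancing time (a new reading comes with each control period).
- bot.capture(name): name is "scene" or "top"; returns (picture, depth): 420x560x3 uint8, blue, green, red; 420x560 float32, m along the optical axis (not along the pixel's ray), 0 where there is no reading.
- bot.camera_params(name): a dict with "intrinsics" (3x3 intrinsics, pixels), "dist" ([k1, k2, p1, p2, k3] as OpenCV has them; the pictures are not rectified), "view" (4x4, takes a point from world to camera coordinates). Camera axes: x right, y up, looking along -z (the intrinsics and any distortion apply to the point x, -y, -z); pixel columns grow to the right and rows downward; lengths in m; the calibration is good to about 2 mm. A picture is of the moment at which its call begins. camera_params takes no time and is no camera call.
- bot.sign_off(): hands the job in; it is judged then, once.
The state is a dict: "t": time; "joint_positions": joint angles; "dq": joint speeds; "effort": joint torques, N m; "position": TCP position; "orientation": TCP orientation; "force": force on the tool from outside, world axes, zero at the start; "wrist_torque": the same for the moment, N m; "grip_width": opening from 0.0 (shut) to 1.0 (fully open); "finger_force": force on a finger pad.
Only numpy, scipy, OpenCV 4.12 (cv2) and the standard library are available. Lean on these libraries where they do the work, as an engineer would, in place of code of your own. Each camera call takes 0.05 s, during which the arm holds its last target. There are 200 camera calls.

### The job

Make up the two wooden table caddies from the stock on the right of the counter. The long one with three equal compartments is the coffee set: it gets the syrup bottle, the cinnamon shaker and the little kraft carton of sugar; the shorter one with two unequal compartments is the tea set: it gets the jam jar and the tea tin. Stand everything upright on a compartment's floor, one thing to a compartment, and leave the bean jar, the counter bell and the tamper where they are.

Things in the scene. Friction and masses are not known exactly. Their poses are not given: they have to be found in the camera images.
- syrup_bottle: Syrup bottle, square with rounded edges, 48 x 48 mm, straight up to about 98 mm, black round screw cap, 130 mm high, up to 0.45 kg. Grip it 85 to 95 mm up, so that the cap clears the palm. Origin: centre of the underside; z up, x and y square to the flat sides. Fits a coffee-caddy compartment any way round.
- shaker: Cinnamon shaker, a round glass with a pale domed metal top, 44 mm in diameter (34 mm at the top), 90 mm high, about 0.1 kg. Origin: centre of the underside; z up.
- sugar_carton: Closed plain kraft carton, 30 mm (x) by 45 mm (y), 55 mm high, about 0.06 kg. Origin: centre of the underside; z up.
- tea_tin: Low oblong lidded tea tin, 52 mm (x) by 77 mm (y), 32 mm high plus a round 12 mm knob that ends 41 mm up; lid fixed; about 0.14 kg. Grip it across the 52 mm, 18 mm or more above its underside, to clear the caddy's walls. Fits only the tea caddy's long compartment, long side along the row. Origin: centre of the underside; z up.
- jam_jar: Round jam jar with a screw lid, 60 mm in diameter, 78 mm high, about 0.25 kg. It fits either compartment of the tea caddy, but the tin needs the longer one. Origin: centre of the underside; z up.
- coffee_caddy: Long low wooden caddy, 222 mm (y) by 82 mm (x): three equal compartments, each 66 (y) by 70 mm (x), centred at y = -72, 0, +72 mm, x = 0; any thing in any of them. Walls 6 mm thick, tops 18 mm high, floors 5 mm above the counter; keep fingers above the walls. 40 mm high wire loop on each end. Fixed. Origin: middle of the underside; y along the row.
- tea_caddy: Shorter low wooden caddy, 192 mm (y) by 82 mm (x): two compartments 70 mm wide in x, the short one 78 mm long centred at y = -51 mm, the long one 96 mm long centred at y = +42 mm, x = 0. Walls 6 mm thick, tops 18 mm high, floors 5 mm above the counter; keep fingers above the walls. 40 mm high wire loop on each end. Fixed. Origin: middle of the underside; y along the row.
- bean_jar: Bystander among the stock: square-shouldered jar of coffee beans with a dark lid, 66 mm in diameter, 75 mm high. Stays where it is. Origin: centre of the underside.
- counter_bell: Bystander: brass counter bell, 69 mm in diameter, 59 mm high, between the caddies and the tall espresso machine, which stands beyond x = 0.68 m from y = -0.26 to 0.19 m, two of its handles reaching out to x = 0.575 m, 0.07 to 0.12 m up. Stays where it is. Origin: centre of the underside.
- coffee_tamper: Bystander: tamper with a wooden grip standing on its 58 mm metal foot, 84 mm high, at the right end of the stock. Stays where it is. Origin: centre of the underside.
Things that resemble listed ones, but are neither listed nor needed, are in the scene too. What is shaped like the shaker but purple is not meant.

How it is judged:
At the end, for the whole second after the job is handed in: Bottle, shaker and carton each in a coffee-caddy compartment, jar and tin each in a tea-caddy one: inside its walls, within 4 mm of its floor, upright within 0.15 rad, released, slower than 0.02 m/s. Bean jar, bell and tamper upright, within 30 mm of their start (((x of syrup_bottle in the frame of coffee_caddy between -0.016 and 0.016 m and y of syrup_bottle in the frame of coffee_caddy between -0.088 and -0.056 m and z of syrup_bottle in the frame of coffee_caddy between 0.001 and 0.009 m) or (x of syrup_bottle in the frame of coffee_caddy between -0.016 and 0.016 m and y of syrup_bottle in the frame of coffee_caddy between -0.016 and 0.016 m and z of syrup_bottle in the frame of coffee_caddy between 0.001 and 0.009 m) or (x of syrup_bottle in the frame of coffee_caddy between -0.016 and 0.016 m and y of syrup_bottle in the frame of coffee_caddy between 0.056 and 0.088 m and z of syrup_bottle in the frame of coffee_caddy between 0.001 and 0.009 m)) and angle between each of syrup_bottle, shaker, sugar_carton, jam_jar, tea_tin's own z axis and vertical below 0.15 rad and linear speed of each of syrup_bottle, shaker, sugar_carton, jam_jar, tea_tin below 0.02 m/s and ((x of shaker in the frame of coffee_caddy between -0.016 and 0.016 m and y of shaker in the frame of coffee_caddy between -0.088 and -0.056 m and z of shaker in the frame of coffee_caddy between 0.001 and 0.009 m) or (x of shaker in the frame of coffee_caddy between -0.016 and 0.016 m and y of shaker in the frame of coffee_caddy between -0.016 and 0.016 m and z of shaker in the frame of coffee_caddy between 0.001 and 0.009 m) or (x of shaker in the frame of coffee_caddy between -0.016 and 0.016 m and y of shaker in the frame of coffee_caddy between 0.056 and 0.088 m and z of shaker in the frame of coffee_caddy between 0.001 and 0.009 m)) and ((x of sugar_carton in the frame of coffee_caddy between -0.024 and 0.024 m and y of sugar_carton in the frame of coffee_caddy between -0.096 and -0.048 m and z of sugar_carton in the frame of coffee_caddy between 0.001 and 0.009 m) or (x of sugar_carton in the frame of coffee_caddy between -0.024 and 0.024 m and y of sugar_carton in the frame of coffee_caddy between -0.024 and 0.024 m and z of sugar_carton in the frame of coffee_caddy between 0.001 and 0.009 m) or (x of sugar_carton in the frame of coffee_caddy between -0.024 and 0.024 m and y of sugar_carton in the frame of coffee_caddy between 0.048 and 0.096 m and z of sugar_carton in the frame of coffee_caddy between 0.001 and 0.009 m)) and ((x of jam_jar in the frame of tea_caddy between -0.012 and 0.012 m and y of jam_jar in the frame of tea_caddy between -0.067 and -0.035 m and z of jam_jar in the frame of tea_caddy between 0.001 and 0.009 m) or (x of jam_jar in the frame of tea_caddy between -0.012 and 0.012 m and y of jam_jar in the frame of tea_caddy between 0.018 and 0.066 m and z of jam_jar in the frame of tea_caddy between 0.001 and 0.009 m)) and x of tea_tin in the frame of tea_caddy between -0.016 and 0.016 m and y of tea_tin in the frame of tea_caddy between 0.024 and 0.06 m and z of tea_tin in the frame of tea_caddy between 0.001 and 0.009 m and distance of each of bean_jar, counter_bell, coffee_tamper from where it was at the start of the episode below 0.03 m and angle between each of bean_jar, counter_bell, coffee_tamper's own z axis and vertical below 0.1 rad); the robot touches nothing.
It fails at once if the bean jar, counter bell or tamper is pushed from its place (distance of any of bean_jar, counter_bell, coffee_tamper from where it was at the start of the episode above 0.03 m).
It also fails if it takes over 134 s, if anything falls off the work surface, if the arm or the gripper's body presses on something with over 40 N, if the wrist force passes 120 N, or if a joint passes its speed limit or range.

## Working session

There is one attempt and no reset: what is moved stays moved. The work goes in short steps, Python scripts to look and compute and a tool call to move; the robot and the scene stay as the last step left them, time stands still between calls to the robot, and variables do not carry over. Pictures are saved under pics/ and viewed, at most 14 in all, crops included, and the job is handed in when it is done.

Besides the shell and the picture viewer there is one more tool, called after "Request:" as name([rows], argument=value, ...), one row to a line, values as JSON. arm_command: Moves the arm, as the interface text tells. Its arguments: {"type":"object","properties":{"increments":{"type":"array","items":{"type":"array","items":{"type":"number"}}},"jaw":{"type":"number"}},"required":["increments"]}

```bash
ls; mkdir -p pics
python3 - <<'E'
from station import bot
import cv2,numpy as np
for n in("scene","top"):
    im,d=bot.capture(n); cv2.imwrite(f"pics/{n}0.png",im); np.save(f"{n}_d.npy",d)
    p=bot.camera_params(n); print(n,np.round(p["intrinsics"],1).tolist(),p["dist"],np.round(p["view"],3).tolist())
s=bot.state(); print(s["t"],s["position"],s["orientation"],s["grip_width"])
E
```

```text
pics
scene [[520.2, 0.0, 274.6], [0.0, 520.2, 211.1], [0.0, 0.0, 1.0]] [-0.05967752  0.          0.          0.          0.        ] [[0.504, -0.864, 0.019, -0.36], [0.473, 0.294, 0.83, -0.239], [-0.723, -0.409, 0.557, -1.166], [0.0, 0.0, 0.0, 1.0]]
top [[413.6, 0.0, 280.1], [0.0, 413.6, 213.4], [0.0, 0.0, 1.0]] [-0.00269551  0.          0.          0.          0.        ] [[0.442, -0.897, -0.003, -0.338], [0.857, 0.421, 0.298, -0.383], [-0.266, -0.135, 0.955, -1.223], [0.0, 0.0, 0.0, 1.0]]
0.1 [ 0.16293495 -0.6031782   0.23078901] [-3.14059958e+00 -8.77116438e-05  2.63812930e-01] 0.9980727225017525
```

View pics/scene0.png

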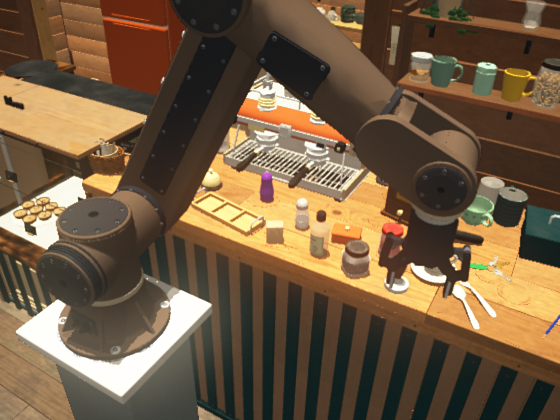

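View pics/top0.png

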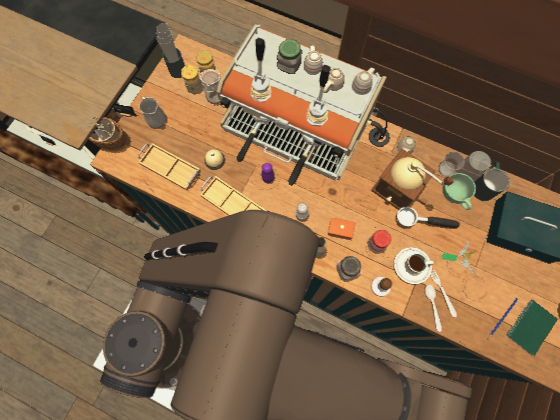

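The scene view shows, left to right: a caddy (228,213), purple decoy (267,186), carton (274,232), shaker (302,213), bottle (318,235), tin (347,233), dark jar (355,258), red-lidded jar (391,238) and tamper (397,275). In the top view the caddies are at (168,165) and (232,197), and the bell is at (214,158). I'll confirm with an enlarged crop of both views.

```bash
cat > h.py <<'E'
from station import bot
import cv2,numpy as np
def cam(n):
    p=bot.camera_params(n);return np.array(p["intrinsics"]),np.array(p["dist"]),np.array(p["view"])
def norm(n,uv):
    K,D,V=cam(n);return cv2.undistortPoints(np.array(uv,float).reshape(-1,1,2),K,D).reshape(-1,2)
def rays(n,uv):
    V=cam(n)[2];q=norm(n,uv);d=np.c_[q[:,0],-q[:,1],-np.ones(len(q))]@V[:3,:3]
    return -V[:3,:3].T@V[:3,3],d
def plane(n,uv,z):
    c,d=rays(n,uv);return c+d*((z-c[2])/d[:,2])[:,None]
def depthpts(n,uv,dep):
    c,d=rays(n,uv);return c+d*np.array(dep)[:,None]
def proj(n,P):
    K,D,V=cam(n);q=np.array(P,float).reshape(-1,3)@V[:3,:3].T+V[:3,3]
    q=q*[1,-1,-1];return cv2.projectPoints(q,np.zeros(3),np.zeros(3),K,D)[0].reshape(-1,2)
def cloud(n,d):
    v,u=np.mgrid[:420,:560];uv=np.c_[u.ravel(),v.ravel()];return depthpts(n,uv,d.ravel()).reshape(420,560,3)
E
python3 - <<'E'
from h import *
a=cv2.imread("pics/scene0.png")[160:310,180:480];b=cv2.imread("pics/top0.png")[120:310,120:420]
cv2.imwrite("pics/crop0.png",np.vstack([cv2.resize(a,(528,264),interpolation=2),cv2.resize(b,(528,334),interpolation=2)]))
for n,pts in(("scene",dict(purple=(267,178),carton=(276,224),carface=(275,237),shaker=(302,202),cap=(321,214),shoulder=(319,228),tin=(347,232),dark=(355,248),red=(391,229),tamper=(397,284),caddy=(228,215))),("top",dict(purple=(267,170),shaker=(302,208),tin=(342,228),dark=(348,265),red=(381,238),tampfoot=(377,289),tamper=(385,283),bell=(213,156),caddyL=(168,168),caddyR=(228,192),counter=(250,180)))):
    d=np.load(n+"_d.npy")
    for k,(u,v) in pts.items(): print(n,k,np.round(depthpts(n,[(u,v)],[np.median(d[v-1:v+2,u-1:u+2])])[0],3))
E
```

```text
scene purple [ 0.592 -0.043  0.083]
scene carton [ 0.439 -0.164  0.054]
scene carface [ 0.423 -0.17   0.023]
scene shaker [ 0.524 -0.195  0.088]
scene cap [ 0.444 -0.289  0.128]
scene shoulder [ 0.434 -0.291  0.092]
scene tin [ 0.534 -0.33   0.033]
scene dark [ 0.427 -0.394  0.075]
scene red [ 0.548 -0.443  0.076]
scene tamper [ 0.418 -0.514  0.02 ]
scene caddy [0.464 0.01  0.006]
top purple [ 0.594 -0.039  0.088]
top shaker [ 0.528 -0.191  0.092]
top tin [ 0.539 -0.325  0.042]
top dark [ 0.432 -0.386  0.08 ]
top red [ 0.55  -0.442  0.08 ]
top tampfoot [ 0.419 -0.498  0.017]
top tamper [ 0.43  -0.502  0.084]
top bell [0.575 0.151 0.048]
top caddyL [0.483 0.278 0.01 ]
top caddyR [0.497 0.058 0.009]
top counter [0.568 0.014 0.004]
```

View pics/crop0.png

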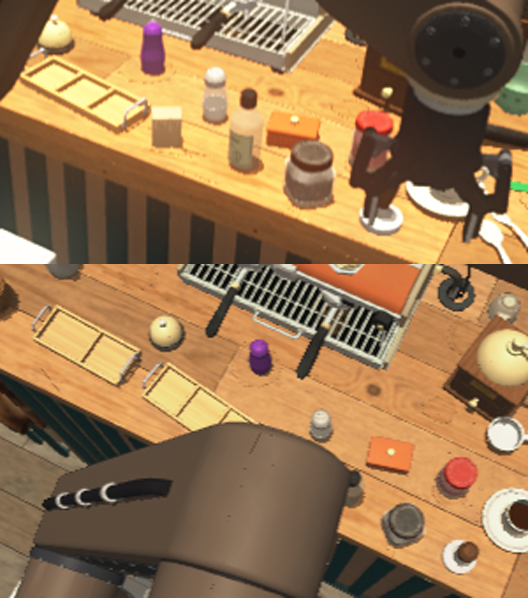

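Identification, using crop positions. The red-lidded jar is the jam jar; the dark-lidded jar at (310,160) holds beans. The pale-domed glass at (215,95) is the shaker, not the purple one. The right-hand caddy has three compartments (coffee) and the left-hand one has two unequal ones (tea). Next I'll measure poses.

```bash
cat > m.py <<'E'
from h import *
def meas(n,im,d,spec):
    C=cloud(n,d);ok=d>0
    for k,(x,y,r,z0,z1) in spec.items():
        m=ok&(abs(C[...,0]-x)<r)&(abs(C[...,1]-y)<r)&(C[...,2]>z0)&(C[...,2]<z1)
        nl,L,st,_=cv2.connectedComponentsWithStats(m.astype(np.uint8),connectivity=8)
        if nl<2: print(n,k,"none");continue
        i=1+np.argmax(st[1:,4]);P=C[L==i]
        rc=cv2.minAreaRect((P[:,:2]*1000).astype(np.float32));cc=cv2.minEnclosingCircle((P[:,:2]*1000).astype(np.float32))
        print(n,k,len(P),"rect",np.round(rc[0],1),np.round(rc[1],1),round(rc[2],1),"circ",np.round(cc[0],1),round(cc[1],1),"ztop",round(float(np.percentile(P[:,2],90)*1000),1))
E
python3 - <<'E'
from m import *
spec=dict(jam=(.549,-.443,.045,.07,.09),tin=(.537,-.328,.06,.025,.0395),knob=(.537,-.328,.03,.0385,.05),shaker=(.526,-.193,.035,.08,.1),carton=(.44,-.165,.04,.05,.065),bottle=(.436,-.29,.04,.115,.14),bean=(.43,-.39,.045,.07,.09),bell=(.57,.15,.05,.02,.07),tamper=(.425,-.505,.045,.01,.03),purple=(.59,-.04,.03,.07,.1),cof=(.485,.04,.135,.0135,.025),tea=(.485,.275,.12,.0135,.025))
for n in("scene","top"): meas(n,None,np.load(n+"_d.npy"),spec)
for n in("scene","top"):
    C=cloud(n,np.load(n+"_d.npy"));P=C.reshape(-1,3);P=P[(abs(P[:,0]-.5)<.1)&(abs(P[:,1]+.1)<.05)&(abs(P[:,2])<.012)];print(n,"counter z",len(P),np.median(P[:,2]),P[:,2].std())
E
```

```text
scene jam 216 rect [ 549.7 -446.5] [52.5 53.8] 20.7 circ [ 547.6 -446.5] 28.9 ztop 80.4
scene tin 353 rect [ 540.1 -325.7] [57.  77.2] 14.0 circ [ 540.3 -325.2] 45.1 ztop 35.2
scene knob 11 rect [ 539.8 -326.6] [ 8.2 11. ] 22.8 circ [ 539.6 -326.6] 6.5 ztop 43.5
scene shaker 73 rect [ 525.7 -195.2] [31.  24.7] 86.4 circ [ 526.2 -194.9] 17.0 ztop 90.4
scene carton 140 rect [ 435.3 -159.8] [37.8 43. ] 30.9 circ [ 433.8 -159.5] 27.1 ztop 57.2
scene bottle 82 rect [ 445.3 -287. ] [25.1 21.5] 54.5 circ [ 445.4 -287. ] 13.4 ztop 130.9
scene bean 309 rect [ 432.5 -396.3] [59.2 57.4] 28.6 circ [ 431.4 -395.9] 31.7 ztop 77.8
scene bell 199 rect [572.2 144.4] [44.8 53.3] 85.0 circ [573.6 148.5] 29.3 ztop 46.7
scene tamper 200 rect [ 425.7 -510.2] [49.4 54.6] 29.8 circ [ 429.3 -508.7] 30.0 ztop 22.1
scene purple 88 rect [598.3 -36.3] [32.4 29.8] 30.5 circ [597.4 -37. ] 17.4 ztop 90.1
scene cof 458 rect [466.4  16.3] [231.6  88.4] 81.4 circ [465.1  16. ] 121.2 ztop 20.3
scene tea 11 rect [549.6 162.3] [13.7  5.1] 69.2 circ [550.9 161.8] 6.9 ztop 23.7
top jam 273 rect [ 551.9 -444. ] [54.  53.7] 
[... 341 characters left out ...]
3 -288.2] [24.2 16.9] 24.2 circ [ 450.  -285.7] 12.2 ztop 133.6
top bean 318 rect [ 435.7 -394.1] [54.9 59. ] 69.8 circ [ 435.5 -394.4] 29.7 ztop 80.0
top bell 239 rect [577.8 151. ] [51.9 58. ] 55.7 circ [579.1 153.3] 30.1 ztop 48.9
top tamper 191 rect [ 428.9 -503.4] [56.8 49.3] 55.5 circ [ 432.6 -506. ] 29.2 ztop 21.2
top purple 96 rect [602.8 -34.3] [30.4 32. ] 29.9 circ [602.7 -34.2] 16.9 ztop 92.0
top cof 327 rect [471.   26.2] [209.1  82.4] 80.9 circ [476.9  24.9] 109.5 ztop 23.1
top tea 341 rect [491.2 274.9] [200.6  83.6] 86.4 circ [492.4 275.3] 104.7 ztop 22.9
scene counter z 1043 0.0009320524672269404 0.003193297532976228
top counter z 854 0.002013586594961758 0.002696006795384763
```

Run:
```python
from m import *
d=np.load("top_d.npy");P=cloud("top",d).reshape(-1,3)
def prof(c,deg,L):
    a=np.radians(deg);u=np.array([np.cos(a),np.sin(a)]);v=np.array([u[1],-u[0]])
    q=P[:,:2]-c;s=q@u;t=q@v
    print("along",[(int(b*1000),int(1000*np.median(P[m,2]))) for b in np.arange(-L,L,.005) for m in [(abs(s-b)<.0025)&(abs(t)<.025)&(P[:,2]<.06)] if m.any()])
    print("across",[(int(b*1000),int(1000*np.median(P[m,2]))) for b in np.arange(-.055,.055,.004) for m in [(abs(t-b)<.002)&(abs(s)>.02)&(abs(s)<.08)&(P[:,2]<.06)] if m.any()])
prof(np.array([.491,.275]),86.4,.12); prof(np.array([.476,.028]),81,.13)
# obstacle heights round jam
for n in("scene","top"):
    Q=cloud(n,np.load(n+"_d.npy")).reshape(-1,3)
    print(n,[(x,y,round(float(np.percentile(Q[m,2],95)),3)) for x in np.arange(.5,.66,.04) for y in np.arange(-.56,-.36,.04) for m in [(abs(Q[:,0]-x)<.02)&(abs(Q[:,1]-y)<.02)&(Q[:,2]<.2)] if m.sum()>3])
im=cv2.imread("pics/top0.png")[125:235,120:300];im=cv2.resize(im,None,fx=3,fy=3,interpolation=2)
s=cv2.imread("pics/scene0.png")[205:270,250:345];s=cv2.resize(s,(540,369),interpolation=2)
cv2.imwrite("pics/crop1.png",np.vstack([cv2.resize(im,(540,230)),s]))
```

```text
along [(-120, 2), (-114, 2), (-109, 2), (-104, 1), (-99, 5), (-94, 11), (-89, 11), (-84, 10), (-79, 6), (-74, 7), (-69, 6), (-64, 7), (-59, 8), (-54, 7), (-49, 8), (-44, 8), (-39, 8), (-34, 8), (-29, 7), (-24, 8), (-19, 6), (-14, 6), (-9, 14), (-4, 18), (0, 9), (5, 8), (10, 6), (15, 6), (20, 6), (25, 6), (30, 7), (35, 6), (40, 7), (45, 7), (50, 6), (55, 8), (60, 8), (65, 8), (70, 7), (75, 6), (80, 9), (85, 6), (90, 9), (95, 18), (100, 40), (105, 36), (110, 3), (115, 1)]
across [(-55, 2), (-51, 2), (-47, 1), (-43, 3), (-39, 17), (-35, 18), (-31, 7), (-27, 7), (-23, 7), (-19, 7), (-15, 8), (-11, 8), (-7, 7), (-3, 7), (0, 7), (4, 8), (8, 6), (12, 8), (16, 8), (20, 7), (24, 7), (28, 6), (32, 7), (36, 17), (40, 17), (44, 3), (48, 2), (52, 2)]
along [(-79, 7), (-74, 8), (-69, 6), (-64, 7), (-59, 8), (-54, 7), (-49, 16), (-44, 19), (-39, 6), (-34, 8), (-29, 6), (-24, 6), (-19, 7), (-14, 6), (-9, 7), (-4, 7), (0, 8), (5, 5), (10, 7), (15, 7), (20, 9), (25, 18), (30, 11), (35, 7), (40, 6), (45, 7), (50, 6), (55, 7), (60, 7), (65, 6), (70, 7), (75, 7), (80, 8), (85, 7), (90, 7), (95, 15), (100
[... 2720 characters left out ...]
0.52), 0.007), (np.float64(0.6200000000000001), np.float64(-0.48), 0.007), (np.float64(0.6200000000000001), np.float64(-0.43999999999999995), 0.007), (np.float64(0.6200000000000001), np.float64(-0.3999999999999999), 0.006), (np.float64(0.6200000000000001), np.float64(-0.3599999999999999), 0.006), (np.float64(0.6600000000000001), np.float64(-0.56), 0.006), (np.float64(0.6600000000000001), np.float64(-0.52), 0.036), (np.float64(0.6600000000000001), np.float64(-0.48), 0.035), (np.float64(0.6600000000000001), np.float64(-0.43999999999999995), 0.006), (np.float64(0.6600000000000001), np.float64(-0.3999999999999999), 0.007), (np.float64(0.6600000000000001), np.float64(-0.3599999999999999), 0.007)]
```

View pics/crop1.png

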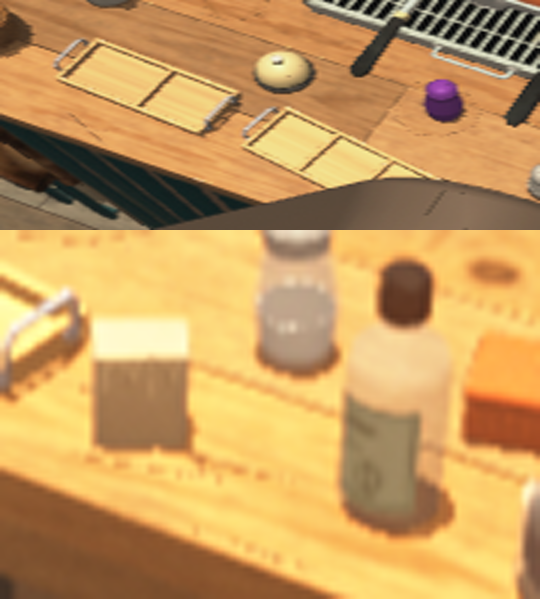

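```bash
cat > go.py <<'E'
import sys,numpy as np
from station import bot
s=bot.state();p=s["position"];y=s["orientation"][2]
t=[float(a) for a in sys.argv[1:]]   # x y z [yaw] world
d=np.array(t[:3])-p;c,sn=np.cos(y),np.sin(y)
D=np.array([d[0]*c+d[1]*sn,d[0]*sn-d[1]*c,-d[2]])*1000
tw=0 if len(t)<4 else -(t[3]-y+np.pi)%(2*np.pi)
tw=(tw+np.pi)%(2*np.pi)-np.pi if len(t)>3 else 0
if len(t)>3: tw=-(((t[3]-y)+np.pi)%(2*np.pi)-np.pi)
print("t",round(s["t"],2),"pos",np.round(p*1000,1),"rpy",np.round(s["orientation"],3),"q",np.round(s["joint_positions"],2),"grip",round(s["grip_width"],3),"ff",np.round(s["finger_force"],1),"F",np.round(s["force"],1))
print("shift",np.round(D,1),"turn",round(tw,3),"len",round(np.linalg.norm(D)))
E
python3 go.py .550 -.4455 .14
```

```text
t 0.1 pos [ 162.9 -603.2  230.8] rpy [-3.141 -0.     0.264] q [-1.41  0.49  1.56 -0.    1.09 -0.11] grip 0.998 ff 0.0 F [ 1.  -0.4 -0.3]
shift [414.8 -51.3  90.8] turn 0 len 428
```

Request:
arm_command([
  [20,-2,4,0],
  [62,-7,13,0],
  [108,-13,24,0],
  [156,-19,34,0],
  [204,-25,45,0],
  [252,-31,55,0],
  [300,-37,66,0],
  [346,-43,76,0],
  [390,-48,86,0],
  [414,-51,91,0],
], jaw=1)

```text
t: 1.1
position: [0.552, -0.444, 0.1388]
orientation: [-3.14, 0.001, 0.266]
force: [0.3, -0.7, 0.0]
grip_width: 0.998
finger_force: 0.0
```

```bash
python3 go.py .550 -.4455 .036
```

```text
t 1.1 pos [ 552.  -444.   138.8] rpy [-3.14e+00  1.00e-03  2.66e-01] q [-0.77  0.7   1.42  0.    1.02  0.53] grip 0.998 ff 0.0 F [ 0.3 -0.7  0. ]
shift [ -2.3   0.9 102.8] turn 0 len 103
```

Request:
arm_command([
  [0,0,8,0],
  [-1,1,24,0],
  [-2,1,42,0],
  [-2,1,60,0],
  [-2,1,78,0],
  [-2,1,93,0],
  [-2,1,101,0],
  [-2,1,103,0],
  [-2,1,103,0],
  [-2,1,103,0],
])

```text
t: 2.1
position: [0.5479, -0.448, 0.0381]
orientation: [3.14, -0.001, 0.264]
force: [0.7, -0.8, 0.3]
grip_width: 1.005
finger_force: 0.0
```

Request:
arm_command([
  [0,0,0,0],
  [0,0,0,0],
  [0,0,0,0],
  [0,0,0,0],
  [0,0,0,0],
  [0,0,0,0],
  [0,0,0,0],
  [0,0,0,0],
  [0,0,0,0],
  [0,0,0,0],
], jaw=0)

```text
t: 3.1
position: [0.5479, -0.4478, 0.0387]
orientation: [3.141, -0.001, 0.264]
force: [-2.5, 1.9, 8.6]
grip_width: 0.65
finger_force: 62.4
```

```bash
python3 go.py .486 .2246 .16 1.508
python3 - <<'E'
from m import *
for n in("scene","top"):
    im,d=bot.capture(n);cv2.imwrite(f"pics/{n}1.png",im);np.save(n+"1_d.npy",d)
a=cv2.imread("pics/scene1.png")[150:310,200:460];b=cv2.imread("pics/top1.png")[120:310,120:420]
cv2.imwrite("pics/crop2.png",np.vstack([cv2.resize(a,(440,270),interpolation=2),cv2.resize(b,(440,279),interpolation=2)]))
E
```

```text
t 3.1 pos [ 547.9 -447.8   38.7] rpy [ 3.141e+00 -1.000e-03  2.640e-01] q [-0.78  0.81  1.49 -0.    0.84  0.53] grip 0.65 ff 62.4 F [-2.5  1.9  8.6]
shift [ 115.7 -665.3 -121.3] turn -1.244 len 686
```

View pics/crop2.png

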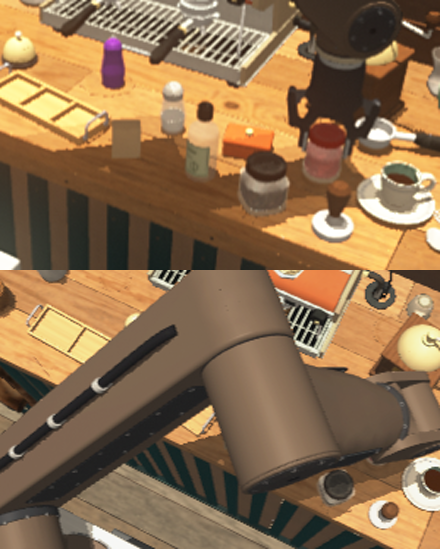

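The grasp holds on the red-lidded jar: opening 0.65, 62 N. The scene camera agrees with the grasp within about 1 mm; the top camera reads about (+4,+3) mm off.

Request:
arm_command([
  [0,0,-25,0],
  [0,0,-70,0],
  [0,0,-115,0],
  [3,-20,-152,0],
  [10,-58,-166,-0.05],
  [18,-104,-166,-0.18],
  [26,-152,-166,-0.32],
  [34,-200,-166,-0.46],
  [42,-242,-166,-0.6],
  [48,-275,-166,-0.7],
])

```text
t: 4.2
position: [0.5216, -0.1672, 0.2035]
orientation: [-3.141, -0.0, 0.97]
force: [1.1, 0.5, -2.5]
grip_width: 0.648
finger_force: 65.2
```

```bash
python3 go.py .485 .2241 .16 1.508
```

```text
t 4.2 pos [ 521.6 -167.2  203.5] rpy [-3.141 -0.     0.97 ] q [-0.43  0.41  1.78  0.    0.95  0.17] grip 0.648 ff 65.2 F [ 1.1  0.5 -2.5]
shift [ 302.2 -251.4   43.5] turn -0.538 len 395
```

Request:
arm_command([
  [18,-15,0,-0.05],
  [50,-42,0,-0.15],
  [88,-73,0,-0.27],
  [126,-105,0,-0.39],
  [164,-137,0,-0.48],
  [202,-168,6,-0.54],
  [240,-200,18,-0.54],
  [275,-229,32,-0.54],
  [297,-247,42,-0.54],
  [302,-251,43,-0.54],
])

```text
t: 5.2
position: [0.4873, 0.2241, 0.1592]
orientation: [-3.14, 0.0, 1.507]
force: [0.4, -0.5, -2.1]
grip_width: 0.653
finger_force: 65.2
```

```bash
python3 go.py .485 .2241 .044 1.508;  python3 - <<'E'
from m import *
im,d=bot.capture("scene");cv2.imwrite("pics/scene2.png",im);np.save("scene2_d.npy",d)
im,d=bot.capture("top");cv2.imwrite("pics/top2.png",im);np.save("top2_d.npy",d)
spec=dict(tin=(.537,-.328,.06,.025,.0395),shaker=(.526,-.193,.035,.08,.1),carton=(.44,-.165,.04,.05,.065),cap=(.446,-.287,.04,.115,.14),bot=(.446,-.287,.045,.03,.1),bean=(.43,-.39,.045,.07,.09),cof=(.467,.016,.135,.0135,.025),purple=(.59,-.04,.03,.07,.1),tamper=(.425,-.505,.045,.01,.03))
meas("top",None,d,spec)
P=cloud("top",d).reshape(-1,3)
a=np.radians(81);u=np.array([np.cos(a),np.sin(a)]);v=np.array([u[1],-u[0]]);q=P[:,:2]-[.471,.0185];s=q@u;t=q@v
print("along",[(int(b*1000),int(1000*np.median(P[m,2]))) for b in np.arange(-.125,.125,.003) for m in [(abs(s-b)<.0025)&(abs(t)<.025)&(P[:,2]<.06)] if m.any() and np.median(P[m,2])>.010])
for s0,s1 in((-.1,-.03),(.03,.1)):print("across",[(int(b*1000),int(1000*np.median(P[m,2]))) for b in np.arange(-.055,.055,.003) for m in [(abs(t-b)<.002)&(s>s0)&(s<s1)&(P[:,2]<.06)] if m.any() and np.median(P[m,2])>.010])
b=cv2.imread("pics/top2.png")[130:330,140:400];cv2.imwrite("pics/crop3.png",cv2.resize(b,(780,600),interpolation=2))
E
```

```text
t 5.2 pos [487.3 224.1 159.2] rpy [-3.14   0.     1.507] q [0.31 0.46 1.86 0.   0.83 0.37] grip 0.653 ff 65.2 F [ 0.4 -0.5 -2.1]
shift [-1.000e-01 -2.300e+00  1.152e+02] turn -0.001 len 115
top tin 380 rect [ 544.4 -323.3] [53.3 76.3] 14.1 circ [ 543.1 -323. ] 44.3 ztop 37.3
top shaker 88 rect [ 530.9 -190.1] [30.9 30.5] 21.8 circ [ 532. -191.] 17.0 ztop 91.9
top carton 143 rect [ 437. -159.] [30.1 44.6] 31.6 circ [ 437.  -159.6] 25.6 ztop 60.1
top cap 67 rect [ 449.8 -285.7] [23.6 22.9] 0.2 circ [ 450.2 -285.4] 12.3 ztop 133.6
top bot 182 rect [ 446.8 -285.3] [47.5 42.2] 85.6 circ [ 448.4 -285.2] 24.1 ztop 97.0
top bean 322 rect [ 435.7 -394.1] [56.9 58.2] 79.1 circ [ 435.3 -394.9] 30.3 ztop 80.1
top cof 434 rect [469.3  16.1] [229.8  83.5] 80.9 circ [474.4  15.2] 118.9 ztop 22.4
top purple 96 rect [602.5 -34.3] [30.8 30.7] 76.4 circ [603.3 -34.2] 16.6 ztop 91.9
top tamper 190 rect [ 429.4 -503.7] [56.7 47.2] 54.7 circ [ 432.3 -505.8] 28.9 ztop 21.7
along [(-106, 18), (-40, 10), (-37, 17), (-34, 18), (-31, 10), (31, 10), (34, 18), (37, 19), (103, 12), (106, 17), (109, 21), (112, 40), (115, 33)]
across [(-39, 17), (-36, 19), (-33, 11), (35, 16), (38, 20), (41, 17)]
across [(-39, 17), (-36, 18), (-33, 14), (35, 16), (38, 19), (41, 18)]
```

View pics/crop3.png

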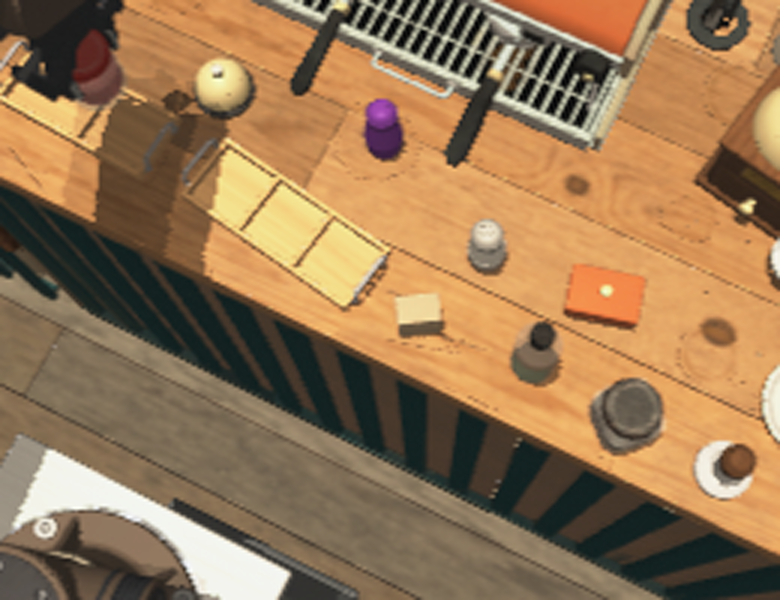

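The top view now shows everything. In the crop: three-compartment caddy (290,220), carton (418,315), shaker (487,245), bottle (537,352), tin (605,295), bean jar (628,413) and tamper (725,468). The jar is held over the tea caddy. Lowering it into the short compartment.

Request:
arm_command([
  [0,-1,8,0],
  [0,-2,26,0],
  [0,-2,46,0],
  [0,-2,66,0],
  [0,-2,84,0],
  [0,-2,97,0],
  [0,-2,106,0],
  [0,-2,112,0],
  [0,-2,115,0],
  [0,-2,115,0],
])

```text
t: 6.3
position: [0.4866, 0.2216, 0.0453]
orientation: [3.141, 0.0, 1.504]
force: [0.4, -0.4, -1.6]
grip_width: 0.647
finger_force: 65.2
```

```bash
python3 go.py .541 -.3255 .12 1.81
python3 - <<'E'
from m import *
# bottle side faces from both cameras: per-camera convex hull edges
for n,f in(("scene","scene2_d.npy"),("scene","scene_d.npy"),("scene","scene1_d.npy"),("top","top2_d.npy")):
    C=cloud(n,np.load(f)).reshape(-1,3);m=(abs(C[:,0]-.446)<.04)&(abs(C[:,1]+.287)<.04)&(C[:,2]>.02)&(C[:,2]<.085)
    P=C[m];print(n,f,len(P),[(round(z,3),np.round(P[abs(P[:,2]-z)<.008][:,:2].min(0),3),np.round(P[abs(P[:,2]-z)<.008][:,:2].max(0),3)) for z in(.03,.05,.07) if (abs(P[:,2]-z)<.008).any()])
    # y binned front face x
    a=P[:,:2]*1000
    print([(int(b),round(float(np.median(a[abs(a[:,1]-b)<2.5,0])),1)) for b in range(-320,-255,5) if (abs(a[:,1]-b)<2.5).sum()>3])
im=cv2.imread("pics/scene2.png");cv2.imwrite("pics/crop4.png",cv2.resize(im[190:290,230:360],(780,600),interpolation=2))
E
```

```text
t 6.3 pos [486.6 221.6  45.3] rpy [3.141 0.    1.504] q [ 0.3   0.63  1.94 -0.    0.57  0.37] grip 0.647 ff 65.2 F [ 0.4 -0.4 -1.6]
shift [-542.3   90.9  -74.7] turn -0.306 len 555
scene scene2_d.npy 385 [(0.03, array([ 0.421, -0.313]), array([ 0.453, -0.269])), (0.05, array([ 0.417, -0.312]), array([ 0.457, -0.267])), (0.07, array([ 0.419, -0.311]), array([ 0.46 , -0.267]))]
[(-310, 443.8), (-305, 434.5), (-300, 428.4), (-295, 426.1), (-290, 424.6), (-285, 424.5), (-280, 425.7), (-275, 427.4), (-270, 431.1), (-265, 434.9)]
scene scene_d.npy 385 [(0.03, array([ 0.422, -0.311]), array([ 0.45 , -0.271])), (0.05, array([ 0.42 , -0.312]), array([ 0.458, -0.27 ])), (0.07, array([ 0.422, -0.312]), array([ 0.459, -0.266]))]
[(-310, 442.9), (-305, 431.7), (-300, 429.0), (-295, 426.5), (-290, 425.3), (-285, 424.8), (-280, 425.4), (-275, 427.5), (-270, 430.0)]
scene scene1_d.npy 382 [(0.03, array([ 0.423, -0.312]), array([ 0.45 , -0.268])), (0.05, array([ 0.421, -0.311]), array([ 0.458, -0.268])), (0.07, array([ 0.421, -0.313]), array([ 0.461, -0.267]))]
[(-310, 442.5), (-305, 433.7), (-300, 429.4), (-295, 426.9), (-290, 424.9), (-285, 424.2), (-280, 426.0), (-275, 427.2), (-270, 431.2), (-265, 435.1)]
top top2_d.npy 83 [(0.03, array([ 0.426, -0.309]), array([ 0.449, -0.27 ])), (0.05, array([ 0.426, -0.308]), array([ 0.44 , -0.268])), (0.07, array([ 0.427, -0.308]), array([ 0.442, -0.27 ]))]
[(-310, 446.8), (-305, 437.3), (-300, 430.8), (-295, 428.7), (-290, 427.5), (-285, 426.4), (-280, 427.2), (-275, 428.9), (-270, 432.3), (-265, 438.7)]
```

View pics/crop4.png

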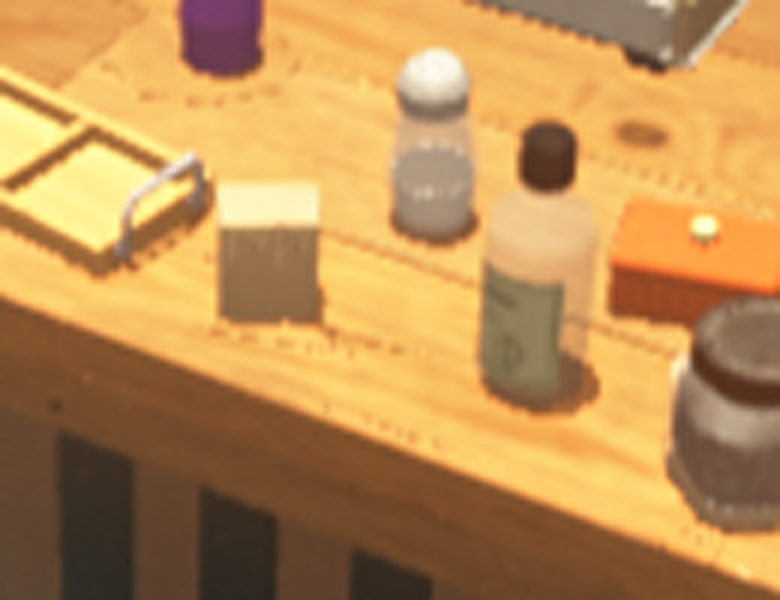

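Request:
arm_command([
  [0,0,1,0],
  [0,0,1,0],
  [0,0,1,0],
  [0,0,1,0],
  [0,0,1,0],
  [0,0,-5,0],
  [0,0,-25,0],
  [0,0,-60,0],
  [0,0,-100,0],
  [0,0,-125,0],
], jaw=1)

```text
t: 7.3
position: [0.4868, 0.2218, 0.1732]
orientation: [3.139, -0.001, 1.504]
force: [0.3, -0.9, -0.1]
grip_width: 1.0
finger_force: 0.0
```

```bash
python3 go.py .541 -.3255 .10 1.81
```

```text
t 7.3 pos [486.8 221.8 173.2] rpy [ 3.139e+00 -1.000e-03  1.504e+00] q [ 0.3   0.43  1.85 -0.    0.86  0.37] grip 1.0 ff 0.0 F [ 0.3 -0.9 -0.1]
shift [-542.5   90.7   73.2] turn -0.306 len 555
```

Request:
arm_command([
  [-20,3,0,0],
  [-62,10,0,0],
  [-110,18,0,-0.03],
  [-159,27,0,-0.1],
  [-208,35,0,-0.17],
  [-257,43,0,-0.24],
  [-306,51,0,-0.29],
  [-355,59,0,-0.306],
  [-404,68,0,-0.306],
  [-450,75,0,-0.306],
])

```text
t: 8.3
position: [0.531, -0.2347, 0.1709]
orientation: [3.141, 0.0, 1.809]
force: [1.5, -0.5, -0.1]
grip_width: 1.003
finger_force: 0.0
```

```bash
python3 go.py .541 -.3255 .014 1.81
```

```text
t 8.3 pos [ 531.  -234.7  170.9] rpy [3.141 0.    1.809] q [-0.53  0.5   1.74 -0.    0.91 -0.77] grip 1.003 ff 0.0 F [ 1.5 -0.5 -0.1]
shift [-90.6 -11.7 156.9] turn -0.001 len 182
```

Request:
arm_command([
  [-25,-3,0,0],
  [-60,-8,0,0],
  [-85,-11,10,0],
  [-92,-12,35,0],
  [-92,-12,70,0],
  [-92,-12,105,0],
  [-92,-12,132,0],
  [-92,-12,149,0],
  [-92,-12,156,0],
  [-92,-12,157,0],
])

```text
t: 9.3
position: [0.5411, -0.3245, 0.013]
orientation: [-3.141, -0.001, 1.81]
force: [-0.4, -0.1, 0.3]
grip_width: 1.002
finger_force: 0.0
```

```bash
python3 go.py .541 -.3255 .014 1.81
```

```text
t 9.3 pos [ 541.1 -324.5   13. ] rpy [-3.141e+00 -1.000e-03  1.810e+00] q [-0.64  0.77  1.71 -0.    0.67 -0.88] grip 1.002 ff 0.0 F [-0.4 -0.1  0.3]
shift [-1.  -0.4 -1. ] turn -0.0 len 1
```

Request:
arm_command([
  [-1,0,-1,0],
  [-1,0,-1,0],
  [-1,0,-1,0],
  [-1,0,-1,0],
  [-1,0,-1,0],
  [-1,0,-1,0],
  [-1,0,-1,0],
  [-1,0,-1,0],
  [-1,0,-6,0],
  [-1,0,-20,0],
], jaw=0)

```text
t: 10.3
position: [0.541, -0.3252, 0.0333]
orientation: [-3.14, -0.001, 1.81]
force: [-0.0, -0.5, -1.5]
grip_width: 0.59
finger_force: 62.6
```

```bash
python3 go.py .4906 .3169 .20 1.508
```

```text
t 10.3 pos [ 541.  -325.2   33.3] rpy [-3.14e+00 -1.00e-03  1.81e+00] q [-0.65  0.74  1.7  -0.    0.7  -0.88] grip 0.59 ff 62.6 F [-0.  -0.5 -1.5]
shift [ 635.8  103.  -166.7] turn 0.302 len 665
```

Request:
arm_command([
  [0,0,-25,0],
  [0,0,-65,0],
  [0,0,-110,0],
  [15,2,-145,0],
  [52,8,-162,0.03],
  [98,16,-167,0.1],
  [147,24,-167,0.17],
  [196,32,-167,0.24],
  [244,39,-167,0.29],
  [285,46,-167,0.302],
])

```text
t: 11.3
position: [0.5179, -0.0355, 0.2015]
orientation: [3.141, 0.0, 1.506]
force: [0.4, 0.5, -1.5]
grip_width: 0.589
finger_force: 62.7
```

```bash
python3 go.py .4906 .3169 .12 1.508
```

```text
t 11.3 pos [517.9 -35.5 201.5] rpy [3.141 0.    1.506] q [-0.2   0.38  1.85  0.    0.91 -0.13] grip 0.589 ff 62.7 F [ 0.4  0.5 -1.5]
shift [349.9 -49.9  81.5] turn -0.002 len 363
```

Request:
arm_command([
  [20,-3,0,0],
  [62,-9,0,0],
  [110,-16,0,0],
  [159,-23,0,0],
  [208,-30,0,0],
  [256,-37,0,0],
  [300,-43,0,0],
  [333,-48,15,0],
  [350,-50,40,0],
  [350,-50,65,0],
])

```text
t: 12.3
position: [0.4904, 0.3171, 0.1358]
orientation: [3.14, -0.001, 1.511]
force: [0.4, -0.4, -1.7]
grip_width: 0.592
finger_force: 62.8
```

```bash
python3 go.py .4906 .3169 .020 1.508
python3 - <<'E'
from m import *
d={}
for n in("scene","top"):
    im,d=bot.capture(n);cv2.imwrite(f"pics/{n}3.png",im);np.save(n+"3_d.npy",d)
    meas(n,im,d,dict(jam=(.487,.223,.045,.07,.095),tinheld=(.49,.317,.07,.11,.165)))
    # tea caddy wall points
    P=cloud(n,d).reshape(-1,3);a=np.radians(86.4);u=np.array([np.cos(a),np.sin(a)]);v=np.array([u[1],-u[0]]);q=P[:,:2]-[.488,.275];s=q@u;t=q@v
    print("along",[(int(b*1000),int(1000*np.median(P[m,2]))) for b in np.arange(-.11,.11,.003) for m in [(abs(s-b)<.0025)&(abs(t)<.025)&(P[:,2]<.06)] if m.any() and np.median(P[m,2])>.010])
    print("across",[(int(b*1000),int(1000*np.median(P[m,2]))) for b in np.arange(-.055,.055,.003) for m in [(abs(t-b)<.002)&(s>0)&(s<.09)&(P[:,2]<.06)] if m.any() and np.median(P[m,2])>.010])
E
```

```text
t 12.3 pos [490.4 317.1 135.8] rpy [ 3.140e+00 -1.000e-03  1.511e+00] q [0.46 0.54 1.76 0.   0.83 0.52] grip 0.592 ff 62.8 F [ 0.4 -0.4 -1.7]
shift [ -0.2   0.2 115.8] turn 0.003 len 116
scene jam 191 rect [481.6 222.5] [58.6 54.4] 57.2 circ [482.8 224.2] 31.5 ztop 85.2
scene tinheld 433 rect [488.2 313.5] [84.4 80.7] 78.0 circ [485.5 315.9] 46.2 ztop 157.3
along [(-100, 15), (-97, 17), (-94, 12), (-88, 13), (-85, 12), (-82, 51), (-79, 42), (-76, 40), (-73, 34), (-70, 31), (-67, 34), (-64, 35), (-61, 36), (-58, 28), (-55, 39), (-52, 44), (-46, 56), (-34, 41), (-31, 34), (-28, 34), (-25, 51), (-22, 10), (-13, 17), (-10, 10), (-7, 12), (85, 10), (88, 12), (91, 12), (94, 13), (97, 37), (100, 37), (103, 34), (106, 31)]
across [(-36, 10), (-33, 14), (-30, 18), (-24, 10), (-21, 10), (35, 12), (38, 12), (41, 16), (44, 13)]
top jam 243 rect [485.8 224.9] [54.3 53.4] 68.7 circ [486.4 225.6] 28.3 ztop 88.0
top tinheld 395 rect [490.7 303.2] [72.2 62.5] 21.1 circ [488.7 309.9] 39.2 ztop 155.1
along [(-97, 17), (-94, 12), (-91, 13), (-88, 17), (-82, 10), (-79, 10), (-76, 25), (-73, 33), (-70, 26), (-67, 27), (-64, 28), (-61, 31), (-58, 32), (-55, 43), (-52, 38), (-49, 38), (-46, 41), (-43, 33), (-40, 43), (-37, 49), (-34, 34), (-10, 12), (-7, 20), (-4, 21), (91, 12), (94, 12), (97, 20), (100, 34), (103, 37)]
across [(-36, 17), (-33, 20), (-30, 15), (38, 13), (41, 19), (44, 19)]
```

Request:
arm_command([
  [0,1,8,0],
  [0,2,26,0],
  [0,2,46,0],
  [0,2,66,0],
  [0,2,84,0],
  [0,2,97,0],
  [0,2,106,0],
  [0,2,112,0],
  [0,2,115,0],
  [0,2,116,0],
])

```text
t: 13.4
position: [0.4931, 0.3146, 0.0209]
orientation: [3.141, -0.0, 1.508]
force: [-6.7, -5.1, 24.1]
grip_width: 0.59
finger_force: 66.0
```

Request:
arm_command([
  [0,0,0,0],
  [0,0,0,0],
  [0,0,0,0],
  [0,0,0,0],
  [0,0,0,0],
  [0,0,-5,0],
  [0,0,-25,0],
  [0,0,-65,0],
  [0,0,-110,0],
  [0,0,-150,0],
], jaw=1)

```text
t: 14.4
position: [0.4928, 0.3145, 0.1715]
orientation: [3.141, -0.0, 1.508]
force: [0.6, 0.5, -1.1]
grip_width: 0.997
finger_force: 0.0
```

```bash
python3 go.py .4465 -.2875 .20 1.55;  python3 - <<'E'
from m import *
for n in("scene",):
    im,d=bot.capture(n);cv2.imwrite(f"pics/{n}4.png",im);np.save(n+"4_d.npy",d)
    meas(n,im,d,dict(jam=(.487,.223,.045,.07,.095),tin=(.49,.317,.06,.031,.045),bell=(.57,.15,.05,.02,.07)))
E
```

```text
t 14.4 pos [492.8 314.5 171.5] rpy [ 3.141 -0.     1.508] q [ 0.46  0.5   1.73 -0.    0.91  0.52] grip 0.997 ff 0.0 F [ 0.6  0.5 -1.1]
shift [-603.7   -8.3  -28.5] turn -0.042 len 604
scene jam 194 rect [482.2 223.7] [57.1 54. ] 11.7 circ [482.6 223.3] 29.7 ztop 85.6
scene tin 220 rect [489.2 312.2] [79.8 56.5] 86.9 circ [487.5 312.5] 46.9 ztop 40.4
scene bell 215 rect [571. 148.] [55.8 55. ] 79.4 circ [572.3 149.4] 29.6 ztop 46.7
```

Request:
arm_command([
  [-20,0,-8,0],
  [-62,-1,-20,0],
  [-110,-2,-28,0],
  [-159,-2,-28,0],
  [-208,-3,-28,-0.02],
  [-257,-4,-28,-0.04],
  [-306,-4,-28,-0.04],
  [-355,-5,-28,-0.04],
  [-404,-6,-28,-0.04],
  [-453,-6,-28,-0.04],
])

```text
t: 15.45
position: [0.4577, -0.1391, 0.1976]
orientation: [3.141, 0.0, 1.548]
force: [1.7, -0.8, 0.5]
grip_width: 1.002
finger_force: 0.0
```

```bash
python3 go.py .4465 -.2875 .071 1.548
```

```text
t 15.45 pos [ 457.7 -139.1  197.6] rpy [3.141 0.    1.548] q [-0.43  0.33  1.95 -0.    0.86 -0.41] grip 1.002 ff 0.0 F [ 1.7 -0.8  0.5]
shift [-148.7   -7.8  126.6] turn -0.0 len 195
```

Request:
arm_command([
  [-48,-3,0,0],
  [-94,-5,0,0],
  [-130,-7,0,0],
  [-147,-8,2,0],
  [-149,-8,20,0],
  [-149,-8,52,0],
  [-149,-8,85,0],
  [-149,-8,110,0],
  [-149,-8,124,0],
  [-149,-8,127,0],
])

```text
t: 16.45
position: [0.4465, -0.2848, 0.0688]
orientation: [-3.139, -0.002, 1.548]
force: [0.9, -0.0, 0.2]
grip_width: 0.998
finger_force: 0.0
```

```bash
python3 go.py .4465 -.2875 .071 1.548
```

```text
t 16.45 pos [ 446.5 -284.8   68.8] rpy [-3.139e+00 -2.000e-03  1.548e+00] q [-0.69  0.59  1.94 -0.    0.62 -0.67] grip 0.998 ff 0.0 F [ 0.9 -0.   0.2]
shift [-2.7  0.1 -2.2] turn 0.0 len 3
```

Request:
arm_command([
  [-2,0,-2,0],
  [-2,0,-2,0],
  [-2,0,-2,0],
  [-2,0,-2,0],
  [-2,0,-2,0],
  [-2,0,-2,0],
  [-2,0,-2,0],
  [-2,0,-2,0],
  [-2,0,-8,0],
  [-2,0,-25,0],
], jaw=0)

```text
t: 17.45
position: [0.4463, -0.2874, 0.095]
orientation: [-3.14, -0.001, 1.548]
force: [0.9, -0.6, -4.2]
grip_width: 0.511
finger_force: 62.0
```

```bash
python3 go.py .480 .087 .27 1.413
```

```text
t 17.45 pos [ 446.3 -287.4   95. ] rpy [-3.140e+00 -1.000e-03  1.548e+00] q [-0.7   0.55  1.92 -0.    0.68 -0.67] grip 0.511 ff 62.0 F [ 0.9 -0.6 -4.2]
shift [ 375.1   25.1 -175. ] turn 0.135 len 415
```

Request:
arm_command([
  [0,0,-22,0],
  [0,0,-60,0],
  [2,0,-100,0],
  [20,1,-130,0],
  [60,4,-145,0.03],
  [108,7,-145,0.07],
  [157,10,-145,0.11],
  [206,14,-145,0.135],
  [250,17,-145,0.135],
  [285,19,-145,0.135],
])

```text
t: 18.45
position: [0.4718, -0.0011, 0.2408]
orientation: [3.142, -0.0, 1.414]
force: [0.5, 0.5, -3.3]
grip_width: 0.506
finger_force: 62.3
```

```bash
python3 go.py .480 .087 .15 1.413
```

```text
t 18.45 pos [471.8  -1.1 240.8] rpy [ 3.142 -0.     1.414] q [-0.14  0.26  1.91  0.    0.97  0.01] grip 0.506 ff 62.3 F [ 0.5  0.5 -3.3]
shift [88.3 -5.7 90.8] turn 0.001 len 127
```

Request:
arm_command([
  [30,-2,0,0],
  [62,-4,2,0],
  [82,-6,15,0],
  [88,-6,38,0],
  [88,-6,62,0],
  [88,-6,80,0],
  [88,-6,91,0],
  [88,-6,96,0],
  [88,-6,96,0],
  [88,-6,96,0],
])

```text
t: 19.45
position: [0.4807, 0.0844, 0.145]
orientation: [3.141, -0.0, 1.413]
force: [0.4, 0.2, -2.6]
grip_width: 0.511
finger_force: 62.3
```

```bash
python3 go.py .480 .087 .076 1.413
python3 - <<'E'
from m import *
P0=None
for n in("scene","top"):
    im,d=bot.capture(n);cv2.imwrite(f"pics/{n}5.png",im);np.save(n+"5_d.npy",d)
    P=cloud(n,d).reshape(-1,3);a=np.radians(81);u=np.array([np.cos(a),np.sin(a)]);v=np.array([u[1],-u[0]]);q=P[:,:2]-[.469,.016];s=q@u;t=q@v
    print(n,"along",[(int(b*1000),int(1000*np.median(P[m,2]))) for b in np.arange(-.12,.12,.003) for m in [(abs(s-b)<.0025)&(abs(t)<.025)&(P[:,2]<.06)] if m.any() and np.median(P[m,2])>.0105])
    for s0,s1 in((-.1,-.04),(-.03,.03),(.04,.1)):print("across",[(int(b*1000),int(1000*np.median(P[m,2]))) for b in np.arange(-.055,.055,.003) for m in [(abs(t-b)<.002)&(s>s0)&(s<s1)&(P[:,2]<.06)] if m.any() and np.median(P[m,2])>.0105])
    meas(n,im,d,dict(bottle=(.48,.087,.04,.08,.105),low=(.48,.087,.045,.07,.09)))
a=cv2.imread("pics/scene5.png")[150:290,150:350];cv2.imwrite("pics/crop5.png",cv2.resize(a,(800,560),interpolation=2))
E
```

```text
t 19.45 pos [480.7  84.4 145. ] rpy [ 3.141 -0.     1.413] q [ 0.04  0.42  1.98 -0.    0.74  0.2 ] grip 0.511 ff 62.3 F [ 0.4  0.2 -2.6]
shift [ 2.5 -1.1 69. ] turn -0.0 len 69
scene along [(-117, 12), (-113, 15), (-107, 12), (-104, 17), (-35, 14), (-32, 15), (-29, 15), (33, 11), (36, 14), (39, 13), (105, 11), (108, 13), (111, 19), (114, 34), (117, 34)]
across [(-36, 16), (-33, 15), (32, 11), (35, 14), (38, 16), (41, 15)]
across [(-36, 14), (-27, 10), (32, 10), (35, 13), (38, 12), (41, 16)]
across [(-36, 15), (32, 12), (35, 12), (38, 14), (41, 15)]
scene bottle 120 rect [469.1  74.8] [26.  46.8] 43.1 circ [475.4  80.6] 23.7 ztop 101.1
scene low 81 rect [468.1  75.8] [26.6 46.4] 37.8 circ [475.7  81.8] 23.3 ztop 88.9
top along [(-104, 19), (-101, 12), (-35, 15), (-32, 19), (-29, 18), (36, 15), (39, 18), (42, 16), (108, 15), (111, 19), (114, 39), (117, 37)]
across [(-39, 14), (-36, 19), (-33, 18), (35, 11), (38, 19), (41, 18)]
across [(-39, 12), (-36, 20), (-33, 17), (38, 19), (41, 20)]
across [(-36, 20), (-33, 19), (38, 18), (41, 20)]
top bottle 43 rect [473.6  75.9] [21.5 46.8] 48.1 circ [480.8  83.9] 23.4 ztop 101.9
top low 27 rect [472.2  76.1] [18.4 46.6] 42.1 circ [479.   82.2] 23.3 ztop 88.9
```

View pics/crop5.png

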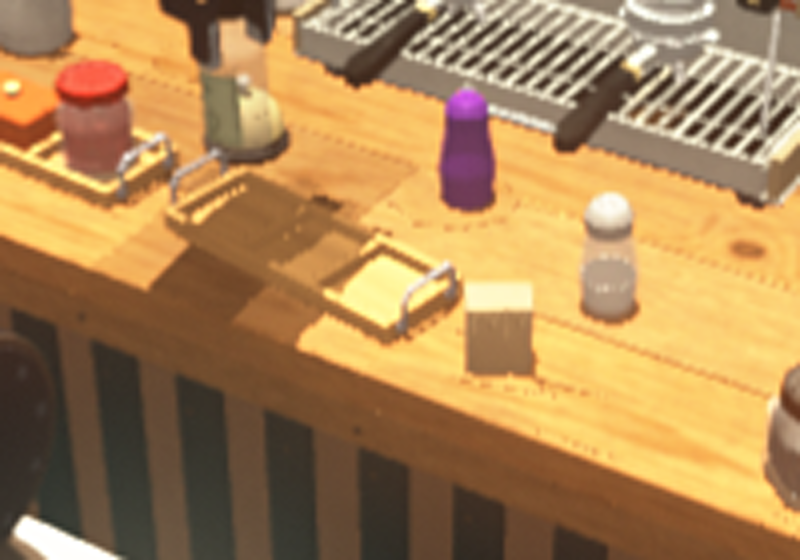

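Request:
arm_command([
  [1,0,6,0],
  [3,0,18,0],
  [4,0,32,0],
  [4,0,45,0],
  [4,0,56,0],
  [4,0,63,0],
  [4,0,67,0],
  [4,0,69,0],
  [4,0,69,0],
  [4,0,69,0],
])

```text
t: 20.55
position: [0.4826, 0.0883, 0.0779]
orientation: [3.136, -0.001, 1.412]
force: [-2.3, -1.3, 36.2]
grip_width: 0.512
finger_force: 70.2
```

Request:
arm_command([
  [0,0,0,0],
  [0,0,0,0],
  [0,0,0,0],
  [0,0,0,0],
  [0,0,0,0],
  [0,0,-5,0],
  [0,0,-25,0],
  [0,0,-60,0],
  [0,0,-90,0],
  [0,0,-110,0],
], jaw=1)

```text
t: 21.55
position: [0.4813, 0.0884, 0.1876]
orientation: [3.14, -0.0, 1.413]
force: [0.6, 0.3, -0.0]
grip_width: 1.001
finger_force: 0.0
```

```bash
python3 go.py .527 -.1945 .20 1.413
```

```text
t 21.55 pos [481.3  88.4 187.6] rpy [ 3.14  -0.     1.413] q [ 0.05  0.36  1.94 -0.    0.85  0.2 ] grip 1.001 ff 0.0 F [ 0.6  0.3 -0. ]
shift [-272.2   89.7  -12.4] turn -0.0 len 287
```

Request:
arm_command([
  [-20,7,-6,0],
  [-58,19,-6,-0.05],
  [-104,34,-6,-0.15],
  [-151,50,-6,-0.27],
  [-198,65,-6,-0.36],
  [-240,79,-6,-0.387],
  [-265,87,-6,-0.387],
  [-272,90,2,-0.387],
  [-272,90,22,-0.387],
  [-272,90,48,-0.387],
])

```text
t: 22.55
position: [0.5271, -0.1941, 0.1371]
orientation: [3.14, 0.001, 1.799]
force: [0.6, -0.1, -0.8]
grip_width: 0.999
finger_force: 0.0
```

```bash
python3 go.py .527 -.1945 .028 1.8
python3 - <<'E'
from m import *
im,d=bot.capture("scene");np.save("scene6_d.npy",d)
meas("scene",im,d,dict(bottle=(.48,.087,.04,.115,.145),bell=(.57,.15,.05,.02,.07),carton=(.435,-.161,.04,.05,.065)))
E
```

```text
t 22.55 pos [ 527.1 -194.1  137.1] rpy [3.140e+00 1.000e-03 1.799e+00] q [-0.47  0.52  1.82  0.    0.81 -0.7 ] grip 0.999 ff 0.0 F [ 0.6 -0.1 -0.8]
shift [ -0.4  -0.2 109.1] turn -0.001 len 109
scene bottle 80 rect [479.5  88.8] [26.3 23.7] 37.4 circ [478.4  87. ] 15.3 ztop 136.6
scene bell 54 rect [581.7 137.3] [31.1 28.4] 20.7 circ [581.1 138.9] 18.6 ztop 45.5
scene carton 142 rect [ 433.4 -161. ] [35.4 43.6] 32.2 circ [ 433.5 -160.9] 26.5 ztop 57.5
```

Request:
arm_command([
  [0,0,10,0],
  [0,0,30,0],
  [0,0,52,0],
  [0,0,73,0],
  [0,0,90,0],
  [0,0,102,0],
  [0,0,108,0],
  [0,0,109,0],
  [0,0,109,0],
  [0,0,109,0],
])

```text
t: 23.6
position: [0.5274, -0.1945, 0.029]
orientation: [3.141, 0.001, 1.8]
force: [0.5, 0.7, -0.2]
grip_width: 1.003
finger_force: 0.0
```

Request:
arm_command([
  [0,0,0,0],
  [0,0,0,0],
  [0,0,0,0],
  [0,0,0,0],
  [0,0,0,0],
  [0,0,0,0],
  [0,0,0,0],
  [0,0,-3,0],
  [0,0,-15,0],
  [0,0,-40,0],
], jaw=0)

```text
t: 24.6
position: [0.5262, -0.194, 0.0679]
orientation: [-3.139, -0.002, 1.8]
force: [0.2, 0.1, -1.2]
grip_width: 0.453
finger_force: 59.8
```

```bash
python3 go.py .470 .0174 .17 1.413
```

```text
t 24.6 pos [ 526.2 -194.    67.9] rpy [-3.139e+00 -2.000e-03  1.800e+00] q [-0.47  0.62  1.86 -0.    0.66 -0.7 ] grip 0.453 ff 59.8 F [ 0.2  0.1 -1.2]
shift [ 218.7   -6.8 -102.1] turn 0.387 len 241
```

Request:
arm_command([
  [0,0,-30,0],
  [8,0,-62,0],
  [35,-1,-80,0.05],
  [78,-2,-82,0.15],
  [122,-4,-82,0.27],
  [164,-5,-82,0.36],
  [196,-6,-82,0.387],
  [213,-7,-82,0.387],
  [218,-7,-75,0.387],
  [218,-7,-60,0.387],
])

```text
t: 25.6
position: [0.4712, 0.0166, 0.1289]
orientation: [3.139, 0.0, 1.414]
force: [0.4, -0.2, -0.7]
grip_width: 0.452
finger_force: 59.8
```

```bash
python3 go.py .470 .0174 .034 1.413
```

```text
t 25.6 pos [471.2  16.6 128.9] rpy [3.139 0.    1.414] q [-0.1   0.43  2.04 -0.    0.68  0.05] grip 0.452 ff 59.8 F [ 0.4 -0.2 -0.7]
shift [ 0.6 -1.4 94.9] turn 0.001 len 95
```

Request:
arm_command([
  [0,-1,8,0],
  [0,-1,24,0],
  [0,-1,42,0],
  [0,-1,59,0],
  [0,-1,74,0],
  [0,-1,85,0],
  [0,-1,91,0],
  [0,-1,94,0],
  [0,-1,94,0],
  [0,-1,94,0],
])

```text
t: 26.6
position: [0.47, 0.0163, 0.0346]
orientation: [3.141, 0.0, 1.413]
force: [0.4, -0.3, -1.3]
grip_width: 0.457
finger_force: 59.8
```

Request:
arm_command([
  [0,0,0,0],
  [0,0,0,0],
  [0,0,0,0],
  [0,0,0,0],
  [0,0,0,0],
  [0,0,-5,0],
  [0,0,-25,0],
  [0,0,-60,0],
  [0,0,-95,0],
  [0,0,-125,0],
], jaw=1)

```text
t: 27.6
position: [0.4696, 0.0165, 0.1613]
orientation: [3.141, 0.0, 1.413]
force: [0.7, 0.2, 0.4]
grip_width: 0.999
finger_force: 0.0
```

```bash
python3 go.py .4345 -.161 .15 2.12;python3 go.py .4345 -.161 .15 0.55
```

```text
t 27.6 pos [469.6  16.5 161.3] rpy [3.141 0.    1.413] q [-0.11  0.37  2.01 -0.    0.76  0.05] grip 0.999 ff 0.0 F [0.7 0.2 0.4]
shift [-180.8   -6.8   11.3] turn -0.707 len 181
t 27.6 pos [469.6  16.5 161.3] rpy [3.141 0.    1.413] q [-0.11  0.37  2.01 -0.    0.76  0.05] grip 0.999 ff 0.0 F [0.7 0.2 0.4]
shift [-180.8   -6.8   11.3] turn 0.863 len 181
```

Request:
arm_command([
  [-18,-1,0,-0.05],
  [-50,-2,0,-0.17],
  [-88,-3,0,-0.31],
  [-126,-5,0,-0.45],
  [-157,-6,0,-0.58],
  [-175,-7,2,-0.68],
  [-181,-7,15,-0.707],
  [-181,-7,40,-0.707],
  [-181,-7,62,-0.707],
  [-181,-7,75,-0.707],
])

```text
t: 28.6
position: [0.4339, -0.1611, 0.0833]
orientation: [-3.141, -0.001, 2.119]
force: [0.9, -0.3, 0.7]
grip_width: 1.002
finger_force: 0.0
```

```bash
python3 go.py .4345 -.161 .021 2.12;  python3 - <<'E'
from m import *
im,d=bot.capture("scene");np.save("scene7_d.npy",d);cv2.imwrite("pics/scene7.png",im)
cv2.imwrite("pics/crop7.png",cv2.resize(im[150:290,150:350],(800,560),interpolation=2))
meas("scene",im,d,dict(shaker=(.47,.0174,.04,.08,.105)))
E
```

```text
t 28.6 pos [ 433.9 -161.1   83.3] rpy [-3.141e+00 -1.000e-03  2.119e+00] q [-0.5   0.5   2.09 -0.    0.55 -1.05] grip 1.002 ff 0.0 F [ 0.9 -0.3  0.7]
shift [-0.2  0.6 62.3] turn -0.001 len 62
scene shaker 82 rect [461.4  14.1] [25.2 30.3] 23.2 circ [462.7  14.2] 17.1 ztop 95.2
```

View pics/crop7.png

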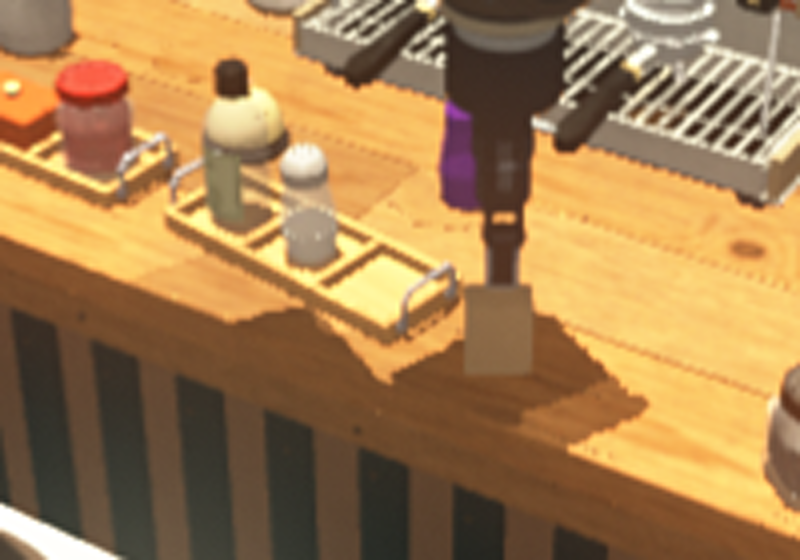

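Request:
arm_command([
  [0,1,8,0],
  [0,1,22,0],
  [0,1,38,0],
  [0,1,51,0],
  [0,1,59,0],
  [0,1,62,0],
  [0,1,62,0],
  [0,1,62,0],
  [0,1,62,0],
  [0,1,62,0],
])

```text
t: 29.65
position: [0.4354, -0.1608, 0.0227]
orientation: [3.141, 0.001, 2.12]
force: [-0.7, 0.2, -0.2]
grip_width: 0.994
finger_force: 0.0
```

Request:
arm_command([
  [0,0,0,0],
  [0,0,0,0],
  [0,0,0,0],
  [0,0,0,0],
  [0,0,0,0],
  [0,0,0,0],
  [0,0,0,0],
  [0,0,0,0],
  [0,0,0,0],
  [0,0,-8,0],
], jaw=0)

```text
t: 30.65
position: [0.4349, -0.1605, 0.0299]
orientation: [-3.141, -0.001, 2.12]
force: [-0.3, 0.6, -0.7]
grip_width: 0.345
finger_force: 59.2
```

```bash
python3 go.py .4584 -.0537 .12 1.413
```

```text
t 30.65 pos [ 434.9 -160.5   29.9] rpy [-3.141e+00 -1.000e-03  2.120e+00] q [-0.5   0.61  2.12 -0.    0.41 -1.04] grip 0.345 ff 59.2 F [-0.3  0.6 -0.7]
shift [ 78.8  75.8 -90.1] turn 0.707 len 142
```

Request:
arm_command([
  [0,0,-30,0],
  [0,0,-65,0.05],
  [6,6,-85,0.15],
  [22,21,-90,0.29],
  [40,38,-90,0.43],
  [57,55,-90,0.57],
  [70,68,-90,0.67],
  [77,74,-90,0.707],
  [79,76,-90,0.707],
  [79,76,-90,0.707],
])

```text
t: 31.65
position: [0.4588, -0.0535, 0.1205]
orientation: [3.142, 0.0, 1.415]
force: [-0.0, 0.7, -1.6]
grip_width: 0.343
finger_force: 59.2
```

```bash
python3 go.py .4584 -.0537 .0275 1.413
```

```text
t 31.65 pos [458.8 -53.5 120.5] rpy [3.142 0.    1.415] q [-0.26  0.43  2.07 -0.    0.64 -0.1 ] grip 0.343 ff 59.2 F [-0.   0.7 -1.6]
shift [-0.3 -0.3 93. ] turn 0.002 len 93
```

Request:
arm_command([
  [0,0,8,0],
  [0,0,24,0],
  [0,0,42,0],
  [0,0,59,0],
  [0,0,74,0],
  [0,0,85,0],
  [0,0,90,0],
  [0,0,92,0],
  [0,0,92,0],
  [0,0,92,0],
])

```text
t: 32.65
position: [0.459, -0.0537, 0.0287]
orientation: [3.141, 0.0, 1.413]
force: [0.2, -0.2, -1.5]
grip_width: 0.336
finger_force: 59.2
```

Request:
arm_command([
  [0,0,0,0],
  [0,0,0,0],
  [0,0,0,0],
  [0,0,0,0],
  [0,0,0,0],
  [0,0,-5,0],
  [0,0,-25,0],
  [0,0,-65,0],
  [0,0,-110,0],
  [0,0,-150,0],
], jaw=1)

```text
t: 33.65
position: [0.4585, -0.0535, 0.1805]
orientation: [3.141, 0.0, 1.413]
force: [1.2, -0.1, 0.5]
grip_width: 1.001
finger_force: 0.0
```

```bash
python3 go.py .40 -.42 .30 1.413
```

```text
t 33.65 pos [458.5 -53.5 180.5] rpy [3.141 0.    1.413] q [-0.26  0.33  2.01 -0.    0.8  -0.1 ] grip 1.001 ff 0.0 F [ 1.2 -0.1  0.5]
shift [-3.711e+02 -2.000e-01 -1.195e+02] turn -0.0 len 390
```

Request:
arm_command([
  [-15,0,-25,0],
  [-50,0,-60,0],
  [-95,0,-95,0],
  [-143,0,-120,0],
  [-192,0,-120,0],
  [-241,0,-120,0],
  [-290,0,-120,0],
  [-332,0,-120,0],
  [-360,0,-120,0],
  [-371,0,-120,0],
])

```text
t: 34.65
position: [0.3994, -0.4222, 0.2981]
orientation: [-3.141, -0.0, 1.41]
force: [-0.5, 1.0, -0.5]
grip_width: 1.0
finger_force: 0.0
```

Run:
```python
from m import *
spec=dict(jam=(.487,.223,.045,.07,.095),tin=(.49,.317,.06,.031,.045),bottle=(.48,.087,.04,.115,.145),shaker=(.47,.0174,.04,.08,.105),carton=(.458,-.054,.04,.055,.07),bell=(.57,.15,.05,.02,.07),bean=(.43,-.39,.045,.07,.09),tamper=(.425,-.505,.045,.01,.03))
for n in("scene","top"):
    im,d=bot.capture(n);cv2.imwrite(f"pics/{n}8.png",im);meas(n,im,d,spec)
a=cv2.imread("pics/scene8.png")[130:290,130:430];b=cv2.imread("pics/top8.png")[120:280,120:420]
cv2.imwrite("pics/crop8.png",np.vstack([cv2.resize(x,(560,298),interpolation=2) for x in(a,b)]))
```

```text
scene jam 187 rect [483.1 224.1] [59.  53.4] 29.6 circ [483.2 222.7] 30.3 ztop 85.1
scene tin 79 rect [494.3 290.9] [65.5 24.5] 32.1 circ [489.2 299.2] 32.8 ztop 39.3
scene bottle 79 rect [477.8  88.2] [25.7 23.9] 0.9 circ [477.4  88.8] 14.4 ztop 137.0
scene shaker 82 rect [461.3  15.6] [26.6 33.3] 18.3 circ [464.4  16.6] 17.0 ztop 94.2
scene carton 121 rect [455.7 -56.5] [45.5 33.5] 78.0 circ [454.6 -55.3] 25.3 ztop 62.2
scene bell 54 rect [583.5 137.8] [34.9 27.2] 18.0 circ [582.4 138.1] 21.1 ztop 45.9
scene bean 310 rect [ 433.3 -396.4] [58.1 59.9] 88.7 circ [ 433.7 -394.5] 31.5 ztop 77.7
scene tamper 285 rect [ 429.8 -507.5] [57.2 53.5] 18.5 circ [ 430.8 -508.8] 30.4 ztop 21.9
top jam none
top tin none
top bottle 71 rect [483.4  88.9] [22.9 23.3] 88.7 circ [484.3  90.2] 13.2 ztop 139.4
top shaker 99 rect [469.4  18.5] [33.7 31.1] 29.8 circ [468.8  19.1] 17.5 ztop 97.1
top carton 27 rect [467.6 -42.1] [19.6 16.9] 86.5 circ [467.5 -42.8] 12.4 ztop 64.1
top bell 238 rect [577.7 151.6] [53.3 56.4] 68.1 circ [578.9 152.9] 30.4 ztop 48.2
top bean none
top tamper 138 rect [ 420.8 -508.8] [30.8 56. ] 8.2 circ [ 427.4 -507.9] 28.2 ztop 22.2
```

View pics/crop8.png

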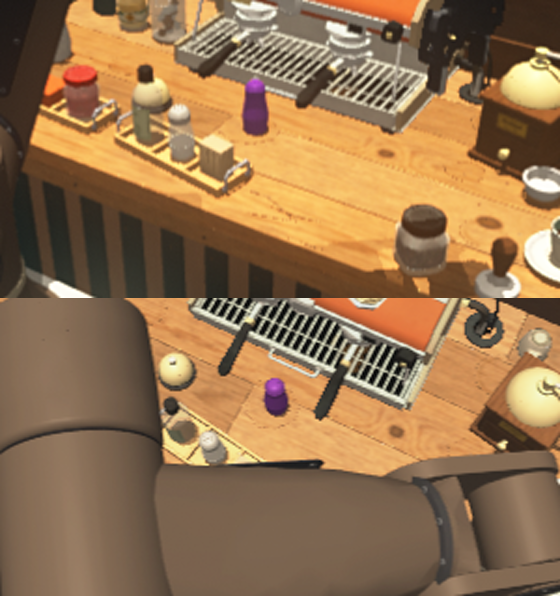

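All five items stand in their compartments, and their tops match object height plus the 5 mm floor. In the scene crop they are tin and jar (70,95), bottle (147,110), shaker (180,135) and carton (217,158). The bean jar (422,235), bell and tamper (498,270) have not moved. Last check before handing in: is the tin level?

Run:
```python
from m import *
C=cloud("scene",np.load("scene4_d.npy")).reshape(-1,3);P=C[(abs(C[:,0]-.492)<.022)&(abs(C[:,1]-.314)<.03)&(C[:,2]>.028)&(C[:,2]<.041)]
A=np.c_[P[:,:2]-P[:,:2].mean(0),np.ones(len(P))];k=np.linalg.lstsq(A,P[:,2],rcond=None)[0];print(len(P),np.round(k,4))
if abs(k[2]-.038)<.004 and np.hypot(k[0],k[1])<.08: print(bot.sign_off())
```

```text
117 [ 0.0015 -0.0095  0.038 ]
the job is handed in; nothing more can be done
None
```

Both caddies are made up and the job is handed in at about 35 s of the 134 s allowed: bottle, shaker and carton in the coffee caddy, jam jar and tea tin in the tea caddy, bean jar, bell and tamper left in place; the hand-in returned no verdict.

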